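# Open the filter bay of the bench vacuum station

### The arm

A 6-joint arm with a two-finger parallel gripper is mounted at the origin on the work surface. World frame = base frame: x ahead of the robot, y to its left, z up, the work surface at z = 0. Lengths are in m, angles in rad, forces in N, time in s.
With the tool pointing down it reaches from about 0.325 to 0.775 m from the base axis. Payload 9.3 kg.
Tool frame: the origin (TCP) lies between the finger pads; the fingertips stand 14 mm ahead of it and the grasp point (between the pads) lies 5 mm behind it; z points along the fingers, y is the direction in which the jaws open and shut (so a half turn about z gives the same grasp; the last joint's range is limited). The gripper opens to 85 mm and grips with 20 to 120 N. Pads are 22 mm wide; open, the fingers measure 114 mm over their backs; the gripper's body (76 mm by 85 mm) begins 54 mm behind the grasp point. The pads swing forward as they close: fully open they stand 13 mm farther back than shut.
Start: joints at [-1.327, 0.259, 0.021, 1.334, 0, 1.418], TCP at [0.213, -0.507, 0.245] pointing down, gripper open.
Joint ranges: [-3.04, 3.04], [-0.91, 1.82], [-1.04, 1.36], [-1.92, 1.95], [-1.52, 1.45], [-3.14, 3.14]. Speed limits (rad/s): [2.22, 2.22, 2.79, 3.14, 3.14, 3.14].

### API

Orientations are given as a unit quaternion [x, y, z, w].
In Python, from rig import arm, viewer gives the robot as it stands.
- The arm moves only by the shell command python3 -m inch 'ROWS' [OPENING]. ROWS is a JSON object of lists of equal length, an entry for each row: "translation": the shift along the tool's x, y, z in mm, a list of three; "rotation": the turn, a rotation vector about the tool's x, y, z in rad, a list of three. In form: {"translation": [[dx, dy, dz], ...], "rotation": [[rx, ry, rz], ...]}. A call has 1 to 20 rows; each row shifts and turns the pose as measured when the row begins, along the tool's axes as they then stand; what a row does not reach is not made up. A row lasts 1/8 s, in which the tool goes at most 62.5 mm and 10.7 degrees, less where a joint would pass 70% of its speed; a pose out of reach is approached as far as the arm can. A call with a gripper value outside its range is refused whole. OPENING is the finger opening in mm, from 0 to 85.4, set as the call begins (- or left out, the last holds). The fingers move at their own pace and stop on an object; the grip force is fixed at half the most. Time passes only in rows, so rows that do not move let the fingers close. It gives the time, the measured TCP pose, the force and the opening at its end, in the units of the state.
- arm.get_obs(): the state, without advancing time (a new reading comes with each control period).
- viewer.grab_frame(name): name is "scene" or "top"; returns the picture (400x640x3 uint8, red, green, blue); there is no depth.
- viewer.calibration(name): a dict with "mtx" (3x3 intrinsics, pixels), "position" and "rotation" of the camera in the world. Camera axes: x right, y down, z forward; pixel columns grow to the right and rows downward; lengths in m; the calibration is good to about 2 mm. A picture is of the moment at which its call begins. calibration takes no time and is no camera call.
- arm.finish_job(): hands the job in, once; it reports no verdict.
The state is a dict: "t": time; "joint_pos": joint angles; "qd": joint speeds; "joint_efforts": joint torques, N m; "tool_pos": TCP position; "eef_rot": TCP orientation; "wrist_force": force on the tool from outside, world axes, zero at the start; "ft_torque": the same for the moment, N m; "width": opening from 0.0 (shut) to 1.0 (fully open).
Only numpy, scipy, OpenCV 4.12 (cv2) and the standard library are available. Lean on these libraries where they do the work, as an engineer would, in place of code of your own. Each camera call takes 0.05 s, during which the arm holds its last target.

### The job

The filter in the bench vacuum station needs changing: press the orange snap tab all the way down, then push the blue filter cover, without lifting it, along its runners over the pressed tab until the whole cover is out of the grey seat rails and lies flat on the parking deck, and take your hand away. Leave the bottle, jar, tip box and tube rack where they stand.

Things in the scene. Friction and masses are not known exactly. Their poses are not given: they have to be found in the camera images.
- station: Low white vacuum station, fixed on the bench: 170 mm (its x) by 380 mm (its y), deck top 55 mm above the bench. Origin: centre of its underside. x points away from its front panel (display, blue knobs), z up, y along its length: the way the cover slides off. All along, the cover rides on two runners 3 mm above the deck, at x = +-45 to 55 mm.
- seat (a point): Centre of the cover's seat, at runner height: (0, -75, 58) mm in the station's frame, axes as the station's. Grey rails with lips over the cover's flange stand at both sides, from 55 mm behind (-y) to 55 mm ahead of it, 15 mm above the deck. Back stop 56.5 to 62.5 mm behind, 9 mm above the deck; bare deck behind that. The filter lies below.
- park (a point): Middle of the parking deck, at runner height: (0, 75, 58) mm in the station's frame. 9 mm high kerbs at both sides (inner faces at x = +-62 mm), 12 mm high end stop 105 mm ahead (+y). The cover is out of the seat rails once its origin is no more than 40 mm short (-y) of this point; against the end stop it is 50 mm past it.
- cover: Blue filter cover, about 0.2 kg, loose: flange plate 110 x 110 x 6 mm with a hood 92 mm (x) by 90 mm (y) by 25 mm high on its middle, vent slots on top. Origin: centre of its underside, starts at the seat point; axes as the station's while seated. Push on the hood's upright back face, 45 mm behind (-y) the origin. Blocked while the tab is up; then slides with 1 to 2 N.
- tab_top (a point): Centre of the top face of the orange snap tab, 44 mm (station x) by 36 mm (station y), flat, just in front of the cover's +y edge; its axes are the station's. Tab up: about 64 mm above the bench (9 above the deck); pressed fully in: 56 mm.
- tab (a joint): Travel of the snap tab straight down, m: 0 fully up, 0.008 fully pressed in (rigid stop there). It yields to about 5 N and stays where it is pressed; it frees the cover from about 0.0065 on.
- reagent: Amber bottle with white cap, 48 mm across, 85 mm high, loose, to be left alone. Origin: centre of its underside.
- jar: White jar with red lid, 54 mm across, 65 mm high, loose, to be left alone. Origin: centre of its underside.
- tipbox: Yellow and white tip box, 72 x 72 x 54 mm, loose, to be left alone. Origin: centre of its underside.
- tuberack: Grey rack with capped tubes, 60 x 90 x 42 mm, loose, to be left alone. Origin: centre of its underside.
There are look-alikes about, which are no part of the job. There is more than one size of the cover; the one meant has the size given above.

How it is judged:
On the way, in this order (a step that is already met when the one before it is completed fails the run):
1. the snap tab is pressed in (at least 6.5 mm) while the cover is still on its seat (value of joint tab above 0.0065 m and y of cover in the frame of station below -0.065 m), for 0.2 s.
2. the cover is pushed off its seat, out of the seat rails (y of cover in the frame of station above 0.032 m), for 0.2 s.
At the end, for the whole second after the job is handed in: The cover lies flat (within 0.08 rad and 5 mm of height) and at rest on the parking deck's runners, its origin more than 32 mm along +y of the station's centre, so that it is out of the seat rails (y of cover in the frame of station between 0.032 and 0.13 m and z of cover in the frame of station between 0.053 and 0.063 m and angle between cover's own z axis and vertical below 0.08 rad and linear speed of cover below 0.01 m/s); the robot touches nothing.
It fails at once if the cover is lifted more than 10 mm or tipped (z of cover in the frame of station above 0.068 m or angle between cover's own z axis and vertical above 0.25 rad).
It fails at once if a bystander is moved more than 20 mm (distance of any of reagent, jar, tipbox, tuberack from where it was at the start of the episode above 0.02 m).
It also fails if it takes over 42 s, if anything falls off the work surface, if the arm or the gripper's body presses on something with over 40 N, if the wrist force passes 120 N, or if a joint passes its speed limit or range.

## Working session

There is one attempt and no reset: what is moved stays moved. The work goes in short steps, Python scripts to look and compute and a shell command to move; the robot and the scene stay as the last step left them, time stands still between calls to the robot, and variables do not carry over. Pictures are saved under pics/ and viewed, and the job is handed in when it is done.

```bash
ls; mkdir -p pics; python3 - <<'E'
from rig import arm, viewer
import cv2
print(arm.get_obs())
for n in ("scene","top"):
    im=viewer.grab_frame(n); cv2.imwrite(f"pics/{n}0.png",im[:,:,::-1])
    print(n,viewer.calibration(n))
E
```

```text
pics
{'t': 0.0, 'joint_pos': array([-1.32659750e+00,  2.59220010e-01,  2.07472427e-02,  1.33368823e+00,
       -2.23209365e-06,  1.41819621e+00]), 'qd': array([-0.0003203 ,  0.00137484, -0.00055874, -0.00115011,  0.0008318 ,
        0.00017218]), 'joint_efforts': array([-2.06998493e-04, -5.55639732e+01,  3.44528174e+01,  1.36715258e-02,
       -3.67998127e-04,  1.85028364e-05]), 'tool_pos': array([ 0.21248863, -0.50701261,  0.24464532]), 'eef_rot': array([ 9.80383070e-01,  1.97100406e-01, -3.23545154e-05, -6.81569699e-04]), 'wrist_force': array([ 0.08261488, -0.43050758, -0.41829259]), 'ft_torque': array([-0.04310656,  0.00684643,  0.02338117]), 'width': 1.0017473820125842}
scene {'mtx': array([[430.75551893,   0.        , 326.56037565],
       [  0.        , 430.75551893, 207.94508964],
       [  0.        ,   0.        ,   1.        ]]), 'position': array([1.29472775, 0.53371533, 0.77069051]), 'rotation': array([ 0.41496365,  0.80212629, -0.3821974 , -0.19576448])}
top {'mtx': array([[382.43762437,   0.        , 317.64036756],
       [  0.        , 382.43762437, 201.26463032],
       [  0.        ,   0.        ,   1.        ]]), 'position': array([0.51994383, 0.04468046, 1.15647731]), 'rotation': array([-0.69749464,  0.71500355, -0.02700493,  0.03926689])}
```

View pics/scene0.png

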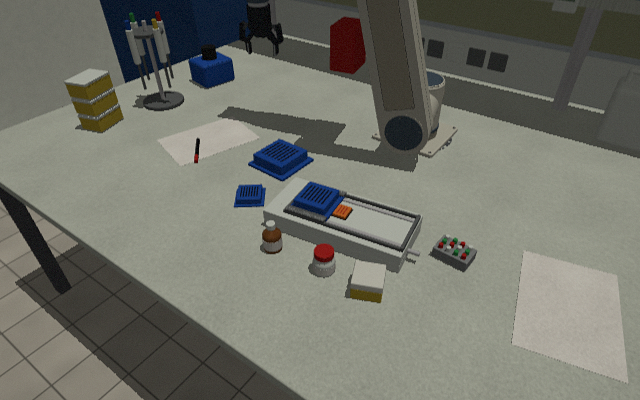

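View pics/top0.png

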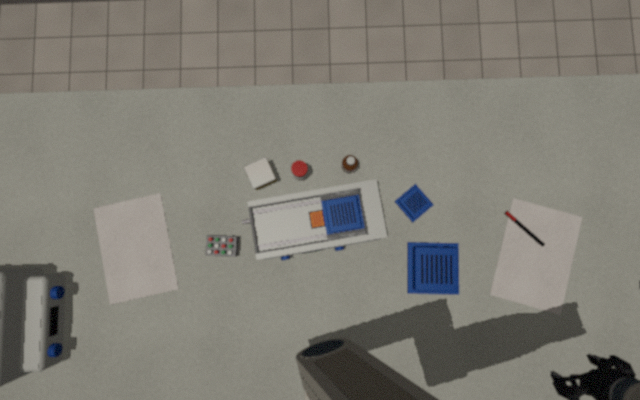

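Three blue covers are visible in the top view: (344,214) in the grey rails beside the orange tab, a small one at (413,203) and a big one at (433,268), both on the bench. The one on the station fits. I'll confirm it in an enlarged crop and measure it.

```bash
cat > h.py <<'E'
import numpy as np, cv2
from scipy.spatial.transform import Rotation as R
from rig import arm, viewer
def ray(n,px,z):
    c=viewer.calibration(n); px=np.atleast_2d(np.float64(px))
    d=np.c_[(px-c["mtx"][:2,2])/c["mtx"][0,0],np.ones(len(px))]
    d=R.from_quat(c["rotation"]).apply(d); p=c["position"]
    return p+d*((z-p[2])/d[:,2])[:,None]
def proj(n,P):
    c=viewer.calibration(n)
    q=R.from_quat(c["rotation"]).inv().apply(np.atleast_2d(P)-c["position"])
    return q[:,:2]/q[:,2:]*c["mtx"][0,0]+c["mtx"][:2,2]
def mask(im,lo,hi,roi=None):
    h=cv2.cvtColor(im,cv2.COLOR_RGB2HSV); m=cv2.inRange(h,np.array(lo),np.array(hi))
    if roi:
        x0,y0,x1,y1=roi; k=np.zeros_like(m); k[y0:y1,x0:x1]=255; m&=k
    return m
def big(m):
    c,_=cv2.findContours(m,cv2.RETR_EXTERNAL,cv2.CHAIN_APPROX_NONE); return max(c,key=cv2.contourArea)
E
python3 - <<'E'
from h import *
t=cv2.imread("pics/top0.png"); s=cv2.imread("pics/scene0.png")
cv2.imwrite("pics/topcrop.png",cv2.resize(t[150:300,225:475],None,fx=3.2,fy=3.2,interpolation=cv2.INTER_CUBIC))
cv2.imwrite("pics/scenecrop.png",cv2.resize(s[170:310,230:480],None,fx=3.2,fy=3.2,interpolation=cv2.INTER_CUBIC))
rgb=t[:,:,::-1].copy()
for nm,lo,hi,roi,z in [("cover hood/flange",(100,120,40),(125,255,255),(315,190,365,240),.075),("orange",(5,150,100),(18,255,255),(290,190,340,240),.064)]:
    c=big(mask(rgb,lo,hi,roi)); r=cv2.minAreaRect(c); b=cv2.boxPoints(r)
    M=cv2.moments(c); ce=(M['m10']/M['m00'],M['m01']/M['m00'])
    W=ray("top",b,z); print(nm,np.round(ce,1),np.round(ray("top",ce,z),4),np.round(b,1).tolist(),np.round(W,4).tolist(),[round(np.linalg.norm(W[i]-W[i-1]),4) for i in range(4)])
for nm,roi in [("small",(390,180,435,225)),("large",(400,235,465,300))]:
    c=big(mask(rgb,(100,120,40),(125,255,255),roi)); W=ray("top",cv2.boxPoints(cv2.minAreaRect(c)),.006); print(nm,[round(np.linalg.norm(W[i]-W[i-1]),4) for i in range(4)])
E
```

```text
cover hood/flange [342.6 214. ] [[ 0.5838 -0.0073  0.075 ]] [[321.3999938964844, 200.8000030517578], [358.0, 194.39999389648438], [363.70001220703125, 227.3000030517578], [327.1000061035156, 233.60000610351562]] [[0.6229, 0.0516, 0.075], [0.6384, -0.0529, 0.075], [0.545, -0.0658, 0.075], [0.5296, 0.0379, 0.075]] [np.float64(0.0943), np.float64(0.1057), np.float64(0.0943), np.float64(0.1048)]
orange [316.5 218.7] [[0.573  0.0669 0.064 ]] [[309.70001220703125, 212.60000610351562], [320.70001220703125, 210.60000610351562], [323.29998779296875, 224.60000610351562], [312.29998779296875, 226.60000610351562]] [[0.5909, 0.0858, 0.064], [0.5959, 0.0542, 0.064], [0.5557, 0.0479, 0.064], [0.5508, 0.0794, 0.064]] [np.float64(0.0407), np.float64(0.032), np.float64(0.0407), np.float64(0.0319)]
small [np.float64(0.0777), np.float64(0.0793), np.float64(0.0779), np.float64(0.0788)]
large [np.float64(0.1463), np.float64(0.145), np.float64(0.146), np.float64(0.1433)]
```

View pics/topcrop.png

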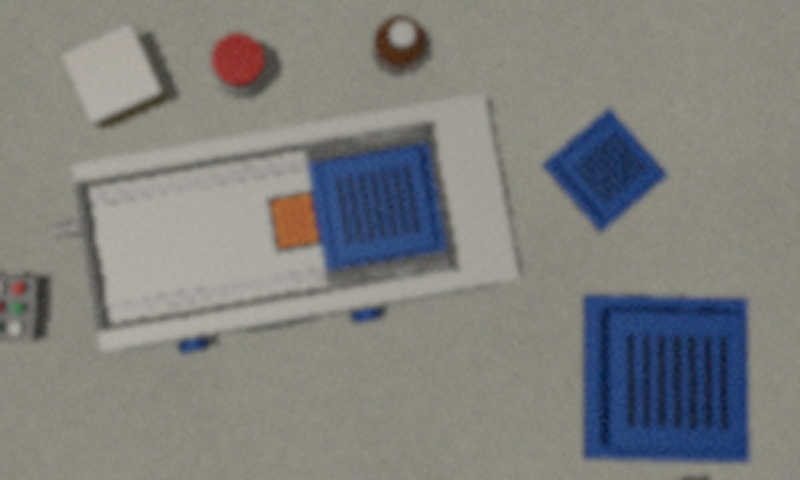

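View pics/scenecrop.png

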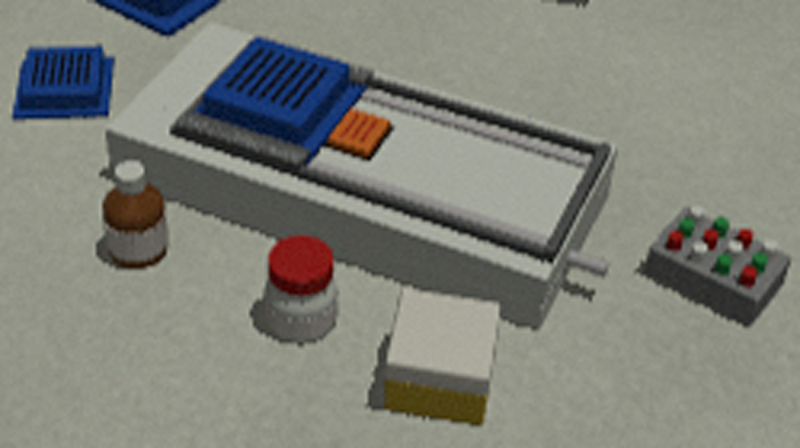

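The crops confirm it: the cover in the rails (about 94 mm across the visible hood) is the 110 mm one. The two on the bench measure 78 mm and 146 mm, so they are look-alikes. Next is the station pose, from the deck outline.

```bash
python3 - <<'E'
from h import *
rgb=cv2.imread("pics/top0.png")[:,:,::-1].copy()
g0=np.array([[247.8,202.5],[378.1,179.7],[387.5,235],[256.3,258.8]])
g=cv2.cvtColor(rgb,cv2.COLOR_RGB2GRAY)
sub=cv2.cornerSubPix(g,g0.astype(np.float32).reshape(-1,1,2).copy(),(4,4),(-1,-1),(3,50,.01))[:,0]
for q in (g0,sub):
    W=ray("top",q,.055); c=W.mean(0)
    yv=(W[0]+W[3]-W[1]-W[2])[:2]; xv=(W[0]+W[1]-W[2]-W[3])[:2]
    print(np.round(q,1).tolist(),np.round(c,4),"yaw from y",np.arctan2(-yv[0],yv[1]),"from x",np.arctan2(xv[1],xv[0]),"len",np.linalg.norm(yv)/2,np.linalg.norm(xv)/2)
# tab in scene view
s=cv2.imread("pics/scene0.png")[:,:,::-1].copy()
c=big(mask(s,(5,150,100),(18,255,255),(320,195,365,225))); M=cv2.moments(c)
print("tab scene",M['m10']/M['m00'],M['m01']/M['m00'],ray("scene",(M['m10']/M['m00'],M['m01']/M['m00']),.064))
for nm,lo,hi,roi,cam,im in [("jar lid",(0,150,80),(4,255,255),(285,150,320,190),"top",rgb)]:
    c=big(mask(im,lo,hi,roi)); print(nm,ray(cam,cv2.minEnclosingCircle(c)[0],.065))
print("reagent",ray("top",(350.5,160.5),.085),"tipbox",ray("top",(260,173),.054),"rack",ray("top",(222,245),.03))
o=arm.get_obs();print(o["t"],R.from_quat(o["eef_rot"]).as_matrix().round(3))
E
```

```text
[[247.8, 202.5], [378.1, 179.7], [387.5, 235.0], [256.3, 258.8]] [0.573  0.0645 0.055 ] yaw from y 0.15151232997051367 from x 0.1352913959328377 len 0.3826115998089294 0.16284137038935023
[[251.8000030517578, 206.1999969482422], [376.3999938964844, 179.8000030517578], [386.70001220703125, 236.1999969482422], [256.29998779296875, 258.79998779296875]] [0.5694 0.0635 0.055 ] yaw from y 0.16517006177274268 from x 0.110329226516374 len 0.37377134006586643 0.15831163370821105
tab scene 341.8320610687023 210.48473282442748 [[0.57375839 0.06737091 0.064     ]]
jar lid [[0.71958728 0.11387252 0.065     ]]
reagent [[ 0.73471804 -0.03395833  0.085     ]] tipbox [[0.7111752  0.22912712 0.054     ]] rack [[0.50417787 0.34729746 0.03      ]]
0.1 [[ 0.922  0.386 -0.   ]
 [ 0.386 -0.922  0.001]
 [ 0.    -0.001 -1.   ]]
```

Station centre is at about (0.573, 0.0655) with yaw about 0.15. Both views put the tab at (0.573, 0.067). I'll turn the tool so its x is station +y and its y is station +x, which is −1.325 rad about tool z, and shut the fingers.

```bash
python3 -m inch '{"translation": [[0,0,0],[0,0,0],[0,0,0],[0,0,0],[0,0,0],[0,0,0],[0,0,0],[0,0,0]], "rotation": [[0,0,-0.17],[0,0,-0.17],[0,0,-0.17],[0,0,-0.17],[0,0,-0.17],[0,0,-0.17],[0,0,-0.17],[0,0,-0.17]]}' 0
cat > togo.py <<'E'
import sys
from h import *
# usage: togo.py stx sty z  -> tool-axis shift for TCP to station (x,y) mm, world z mm
C=np.array([.573,.0655]); YAW=.15
def w2s(p): return R.from_euler('z',-YAW).apply(np.r_[p[:2]-C,p[2]])
o=arm.get_obs(); p=o["tool_pos"]; Rt=R.from_quat(o["eef_rot"])
print("t",round(o["t"],2),"station mm",(w2s(p)*1e3).round(1),"world",p.round(4),"F",o["wrist_force"].round(1),"w",round(o["width"],3))
Rd=R.from_euler('z',YAW)*R.from_matrix(np.array([[0,1,0],[1,0,0],[0,0,-1.]]).T)
print("rot err rotvec(tool)",(Rt.inv()*Rd).as_rotvec().round(4))
if len(sys.argv)>3:
    s=np.array(sys.argv[1:4],float)/1e3
    g=np.r_[C,0]+R.from_euler('z',YAW).apply(s)
    print("shift tool mm",(Rt.inv().apply(g-p)*1e3).round(1))
E
python3 togo.py 0 2 130
```

```text
t: 1.1
tool_pos: [0.2122, -0.5057, 0.2416]
eef_rot: [0.621, 0.783, 0.002, -0.003]
wrist_force: [0.4, 0.9, -0.3]
width: 0.002
t 1.1 station mm [-442.1 -510.9  241.6] world [ 0.2122 -0.5057  0.2416] F [ 0.4  0.9 -0.3] w 0.002
rot err rotvec(tool) [-0.0004 -0.008   0.0795]
shift tool mm [475.3 481.5 115.3]
```

```bash
python3 -m inch '{"translation": [[40,40,0],[40,40,0],[40,40,0],[40,40,0],[40,40,0],[40,40,0],[40,40,0],[40,40,0],[40,40,0],[40,40,0],[40,40,0],[30,30,0]], "rotation": [[0,-0.008,0.08],[0,0,0],[0,0,0],[0,0,0],[0,0,0],[0,0,0],[0,0,0],[0,0,0],[0,0,0],[0,0,0],[0,0,0],[0,0,0]]}' 
python3 togo.py 0 2 130
```

```text
t: 2.6
tool_pos: [0.6117, 0.0475, 0.2383]
eef_rot: [0.653, 0.757, -0.0, -0.002]
wrist_force: [0.9, -0.5, 0.2]
width: 0.0
t 2.6 station mm [ 35.6 -23.6 238.3] world [0.6117 0.0475 0.2383] F [ 0.9 -0.5  0.2] w 0.0
rot err rotvec(tool) [-0.0031 -0.0032 -0.0036]
shift tool mm [ 25.1 -35.3 108.5]
```

```bash
python3 -m inch '{"translation": [[25,-35,10],[0,0,35],[0,0,35],[0,0,28],[0,0,0]], "rotation": [[0,0,0],[0,0,0],[0,0,0],[0,0,0],[0,0,0]]}' 
python3 togo.py 0 2 85
python3 - <<'E'
from h import *
o=arm.get_obs(); tip=o["tool_pos"]+R.from_quat(o["eef_rot"]).apply([0,0,.014])
out=[]
for n in ("scene","top"):
    im=viewer.grab_frame(n)[:,:,::-1].copy(); u,v=proj(n,tip)[0]; print(n,u,v)
    a,b=int(u)-62,int(v)-62
    out.append(cv2.resize(im[max(b,0):b+125,a:a+125],(400,400),interpolation=cv2.INTER_CUBIC))
cv2.imwrite("pics/above.png",np.hstack(out))
E
```

```text
t: 3.22
tool_pos: [0.573, 0.0721, 0.1242]
eef_rot: [0.651, 0.759, -0.001, -0.004]
wrist_force: [-0.0, -0.2, -0.2]
width: 0.004
t 3.23 station mm [  1.    6.5 124.2] world [0.573  0.0721 0.1242] F [-0.  -0.2 -0.2] w 0.004
rot err rotvec(tool) [-0.0077 -0.0044  0.0022]
shift tool mm [-4.7 -0.7 39.2]
scene 343.9549542552382 196.77578560449123
top 314.22695395535436 217.97619640636006
```

View pics/above.png

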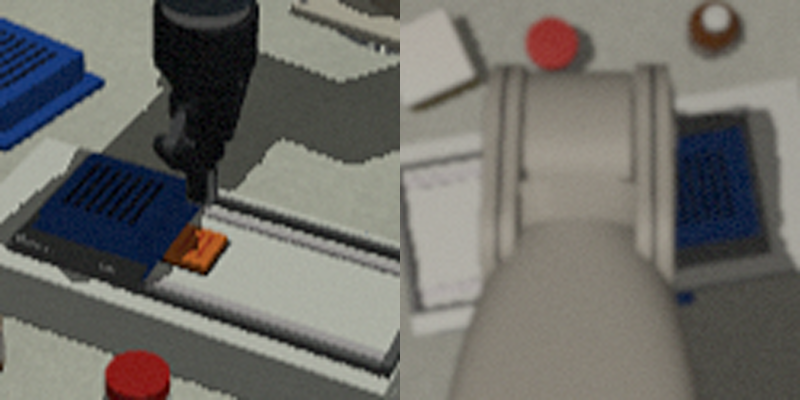

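The picture shows the shut fingertips at about (345,197) in the scene view, right above the tab at about (342,212), with clear air under them. Going down 4 mm short of contact.

```bash
python3 -m inch '{"translation": [[-4,-1,15],[0,0,15],[0,0,8],[0,0,4]], "rotation": [[-0.007,-0.004,0],[0,0,0],[0,0,0],[0,0,0]]}' 
python3 togo.py 0 2 70
```

```text
t: 3.82
tool_pos: [0.577, 0.0677, 0.0878]
eef_rot: [0.651, 0.759, 0.004, 0.004]
wrist_force: [0.4, 0.5, 0.3]
width: 0.001
t 3.83 station mm [ 4.3  1.6 87.8] world [0.577  0.0677 0.0878] F [0.4 0.5 0.3] w 0.001
rot err rotvec(tool) [0.0108 0.0015 0.0018]
shift tool mm [ 0.4 -4.5 17.7]
```

```bash
python3 -m inch '{"translation": [[0,-4,6],[0,0,4],[0,0,3],[0,0,2]], "rotation": [[0.007,0.001,0],[0,0,0],[0,0,0],[0,0,0]]}' 
python3 togo.py 0 2 70
```

```text
t: 4.32
tool_pos: [0.5732, 0.0672, 0.0729]
eef_rot: [0.651, 0.759, 0.001, 0.002]
wrist_force: [-1.6, -0.3, 4.6]
width: 0.001
t 4.33 station mm [ 0.5  1.6 72.9] world [0.5732 0.0672 0.0729] F [-1.6 -0.3  4.6] w 0.001
rot err rotvec(tool) [0.0043 0.0006 0.0019]
shift tool mm [ 0.4 -0.5  2.9]
```

```bash
python3 -m inch '{"translation": [[0,0,2],[0,0,2],[0,0,2],[0,0,2]], "rotation": [[0,0,0],[0,0,0],[0,0,0],[0,0,0]]}' 
python3 togo.py 0 2 70
```

```text
t: 4.82
tool_pos: [0.5733, 0.0672, 0.0698]
eef_rot: [0.651, 0.759, 0.003, 0.003]
wrist_force: [-10.7, 0.4, 25.2]
width: -0.003
t 4.83 station mm [ 0.6  1.7 69.8] world [0.5733 0.0672 0.0698] F [-10.7   0.4  25.2] w -0.003
rot err rotvec(tool) [0.0084 0.0019 0.0022]
shift tool mm [ 0.4 -0.6 -0.2]
```

The wrist reads 25 N with the tip at about 56 mm, so the tab is on its rigid stop. Now I'll lift, move back behind the hood, and open the fingers to 45 mm for an even push.

```bash
python3 -m inch '{"translation": [[0,0,-10],[0,0,-20],[0,0,-25],[-35,0,0],[-40,0,0],[-40,0,0],[-30,0,0],[0,0,0]], "rotation": [[0,0,0],[0,0,0],[0,0,0],[0,0,0],[0,0,0],[0,0,0],[0,0,0],[0,0,0]]}' 
python3 togo.py 0 -150 85
python3 -m inch '{"translation": [[0,0,0],[0,0,0],[0,0,0],[0,0,0]], "rotation": [[0,0,0],[0,0,0],[0,0,0],[0,0,0]]}' 45
python3 togo.py 0 -150 85
python3 - <<'E'
from h import *
o=arm.get_obs(); tip=o["tool_pos"]+R.from_quat(o["eef_rot"]).apply([0,0,.014])
out=[]
for n in ("scene","top"):
    im=viewer.grab_frame(n)[:,:,::-1].copy(); u,v=proj(n,tip)[0]; print(n,u,v)
    cv2.imwrite(f"pics/{n}1.png",im)
    a,b=int(u)-62,int(v)-62
    out.append(cv2.resize(im[max(b,0):b+125,a:a+125],(400,400),interpolation=cv2.INTER_CUBIC))
cv2.imwrite("pics/behind.png",np.hstack(out))
E
```

```text
t: 5.82
tool_pos: [0.5972, -0.0798, 0.127]
eef_rot: [0.651, 0.759, 0.003, 0.004]
wrist_force: [0.0, -0.1, -0.0]
width: -0.001
t 5.83 station mm [   2.3 -147.2  127. ] world [ 0.5972 -0.0798  0.127 ] F [ 0.  -0.1 -0. ] w -0.001
rot err rotvec(tool) [0.0111 0.0021 0.0041]
shift tool mm [-2.7 -2.7 42. ]
t: 6.32
tool_pos: [0.5969, -0.0771, 0.1269]
eef_rot: [0.65, 0.76, 0.004, 0.004]
wrist_force: [0.4, 0.3, -0.0]
width: 0.531
t 6.33 station mm [   2.4 -144.5  126.9] world [ 0.5969 -0.0771  0.1269] F [ 0.4  0.3 -0. ] w 0.531
rot err rotvec(tool) [0.0107 0.0013 0.0066]
shift tool mm [-5.4 -2.9 41.8]
scene 291.5089589470951 180.59517086634432
top 368.59705225603795 207.70115009356914
```

View pics/behind.png

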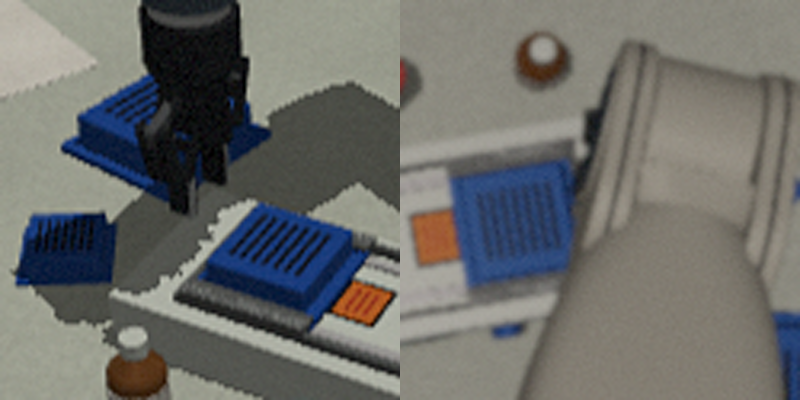

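The tab is now flush in the scene view, and the open fingers stand behind the hood, clear of the cover and the bottle. Going down to push height in two steps.

```bash
python3 -m inch '{"translation": [[-5,-3,15],[0,0,15],[0,0,8]], "rotation": [[0.008,0.001,0.006],[0,0,0],[0,0,0]]}' 
python3 togo.py 0 -150 80
```

```text
t: 6.8
tool_pos: [0.5947, -0.083, 0.0862]
eef_rot: [0.652, 0.758, 0.001, 0.001]
wrist_force: [0.3, -0.4, 0.6]
width: 0.525
t 6.8 station mm [  -0.7 -150.1   86.2] world [ 0.5947 -0.083   0.0862] F [ 0.3 -0.4  0.6] w 0.525
rot err rotvec(tool) [ 0.0021  0.0003 -0.0001]
shift tool mm [0.1 0.7 6.2]
```

```bash
python3 -m inch '{"translation": [[0,0.5,4],[6,0,1],[5,0,0],[5,0,0],[5,0,0],[5,0,0]], "rotation": [[0,0,0],[0,0,0],[0,0,0],[0,0,0],[0,0,0],[0,0,0]]}' 
python3 togo.py 0 -100 81
python3 - <<'E'
from h import *
im=viewer.grab_frame("scene")[:,:,::-1].copy()
cv2.imwrite("pics/push1.png",cv2.resize(im[120:270,230:430],(800,600),interpolation=cv2.INTER_CUBIC))
E
```

```text
t: 7.55
tool_pos: [0.5912, -0.0555, 0.0807]
eef_rot: [0.652, 0.758, 0.001, 0.001]
wrist_force: [-0.2, -0.7, -0.3]
width: 0.525
t 7.55 station mm [-1.000e-01 -1.224e+02  8.070e+01] world [ 0.5912 -0.0555  0.0807] F [-0.2 -0.7 -0.3] w 0.525
rot err rotvec(tool) [ 0.002   0.0004 -0.0002]
shift tool mm [22.4  0.1 -0.3]
```

View pics/push1.png

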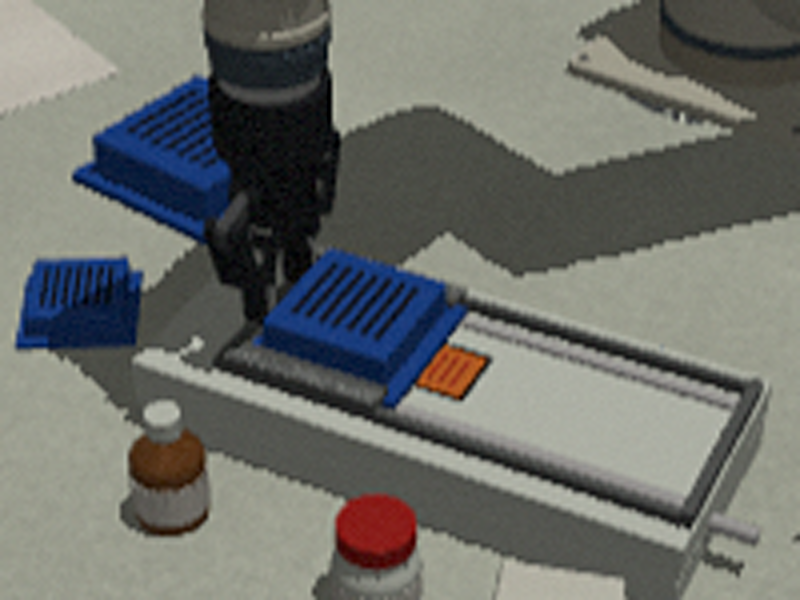

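The fingertips are at the hood's back face and the cover is flat with the tab pressed. Pushing along +y.

```bash
python3 -m inch '{"translation": [[8,0,0],[8,0,0],[8,0,0],[8,0,0],[8,0,0],[8,0,0]], "rotation": [[0,0,0],[0,0,0],[0,0,0],[0,0,0],[0,0,0],[0,0,0]]}' 
python3 togo.py 0 12 80.5
python3 - <<'E'
from h import *
im=viewer.grab_frame("scene")[:,:,::-1].copy()
cv2.imwrite("pics/push2.png",cv2.resize(im[120:270,230:430],(800,600),interpolation=cv2.INTER_CUBIC))
E
```

```text
t: 8.35
tool_pos: [0.5834, -0.0044, 0.0808]
eef_rot: [0.652, 0.758, 0.001, 0.001]
wrist_force: [0.9, -0.7, 0.7]
width: 0.526
t 8.35 station mm [ -0.1 -70.7  80.8] world [ 0.5834 -0.0044  0.0808] F [ 0.9 -0.7  0.7] w 0.526
rot err rotvec(tool) [ 0.0022  0.0003 -0.0001]
shift tool mm [82.7  0.1  0.3]
```

View pics/push2.png

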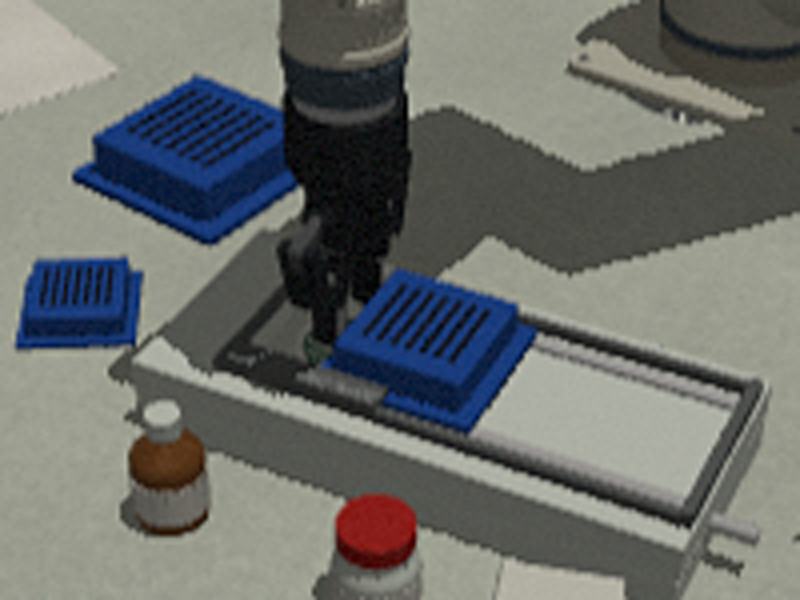

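The cover slides flat and straight, and its front edge is past the tab. Continuing.

```bash
python3 -m inch '{"translation": [[9,0,0],[9,0,0],[9,0,0],[9,0,0],[9,0,0],[9,0,0],[8,0,0],[7,0,0],[6,0,0],[4,0,0],[2,0,0],[0,0,0]], "rotation": [[0,0,0],[0,0,0],[0,0,0],[0,0,0],[0,0,0],[0,0,0],[0,0,0],[0,0,0],[0,0,0],[0,0,0],[0,0,0],[0,0,0]]}' 
python3 togo.py 0 12 80.5
python3 - <<'E'
from h import *
im=viewer.grab_frame("scene")[:,:,::-1].copy()
cv2.imwrite("pics/push3.png",cv2.resize(im[120:270,230:430],(800,600),interpolation=cv2.INTER_CUBIC))
E
```

```text
t: 9.9
tool_pos: [0.5701, 0.0824, 0.0808]
eef_rot: [0.652, 0.758, 0.001, 0.001]
wrist_force: [-0.0, 0.2, 0.0]
width: 0.528
t 9.9 station mm [-0.3 17.2 80.8] world [0.5701 0.0824 0.0808] F [-0.   0.2  0. ] w 0.528
rot err rotvec(tool) [ 0.002  -0.0003  0.0008]
shift tool mm [-5.2  0.3  0.3]
```

View pics/push3.png

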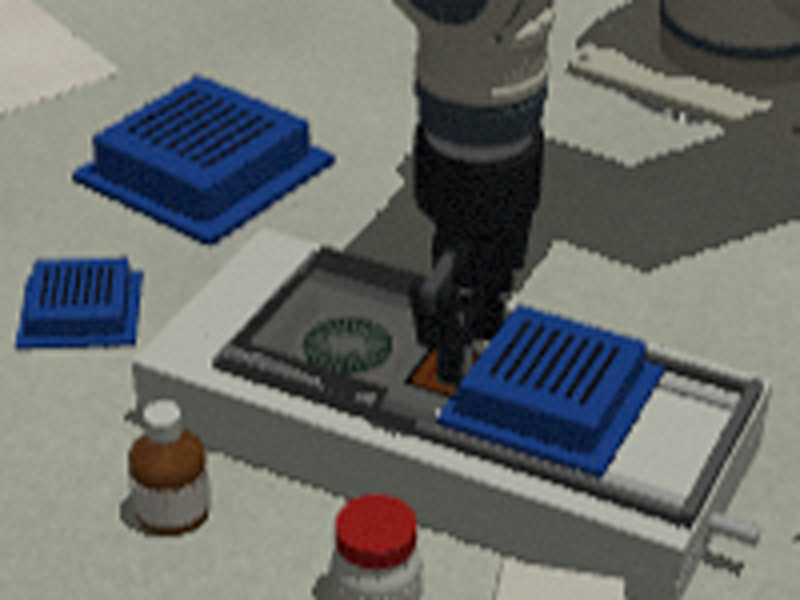

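The cover lies flat past the rails, with its back edge in the middle of the tab and room left before the end stop. I'll back off first, then lift, then measure.

```bash
python3 -m inch '{"translation": [[-8,0,0],[-12,0,0],[-10,0,0],[0,0,-15],[0,0,-30],[0,0,-40],[0,0,-40],[-50,-20,-20],[-50,-30,0],[-50,-30,0],[-50,-30,0],[-50,-30,0],[0,0,0],[0,0,0]], "rotation": [[0,0,0],[0,0,0],[0,0,0],[0,0,0],[0,0,0],[0,0,0],[0,0,0],[0,0,0],[0,0,0],[0,0,0],[0,0,0],[0,0,0],[0,0,0],[0,0,0]]}' 
python3 togo.py
python3 - <<'E'
from h import *
import togo
s=viewer.grab_frame("scene"); t=viewer.grab_frame("top")
cv2.imwrite("pics/end.png",np.vstack([cv2.resize(s[140:310,230:480],(441,300)),cv2.resize(t[150:300,200:420],(441,300))])[:,:,::-1])
c=big(mask(t,(100,120,40),(125,255,255),(230,170,350,250))); r=cv2.minAreaRect(c)
W=ray("top",cv2.boxPoints(r),.064)
print("cover flange/hood box",np.round(r[0],1),[(togo.w2s(w)*1e3).round(1).tolist() for w in W],(togo.w2s(W.mean(0))*1e3).round(1))
c=big(mask(t,(0,150,80),(4,255,255),(285,150,320,190)));print("jar",ray("top",cv2.minEnclosingCircle(c)[0],.065))
t0=cv2.imread("pics/top0.png")[:,:,::-1]
for nm,(a,b,x,y) in dict(reagent=(338,148,364,176),tipbox=(240,152,282,192),rack=(200,228,244,262),jar=(286,154,318,184)).items():
    sh,resp=cv2.phaseCorrelate(np.float32(t0[b:y,a:x].mean(2)),np.float32(t[b:y,a:x].mean(2))); print(nm,np.round(sh,2))
E
```

```text
t: 11.7
tool_pos: [0.4708, -0.2265, 0.2415]
eef_rot: [0.652, 0.758, 0.003, 0.006]
wrist_force: [1.7, 0.2, -0.7]
width: 0.526
t 11.7 station mm [-144.7 -273.5  241.5] world [ 0.4708 -0.2265  0.2415] F [ 1.7  0.2 -0.7] w 0.526
rot err rotvec(tool) [ 0.0115  0.0052 -0.0006]
t 11.7 station mm [-144.7 -273.5  241.5] world [ 0.4708 -0.2265  0.2415] F [ 1.7  0.2 -0.7] w 0.526
rot err rotvec(tool) [ 0.0115  0.0052 -0.0006]
cover flange/hood box [292.1 222.9] [[52.2, 124.3, 64.0], [51.8, 20.4, 64.0], [-50.8, 20.6, 64.0], [-50.4, 123.5, 64.0]] [ 0.7 72.2 64. ]
jar [[0.72023757 0.11344144 0.065     ]]
reagent [0.4  0.01]
tipbox [0.57 0.14]
rack [ 0.54 -0.1 ]
jar [ 0.05 -0.08]
```

View pics/end.png

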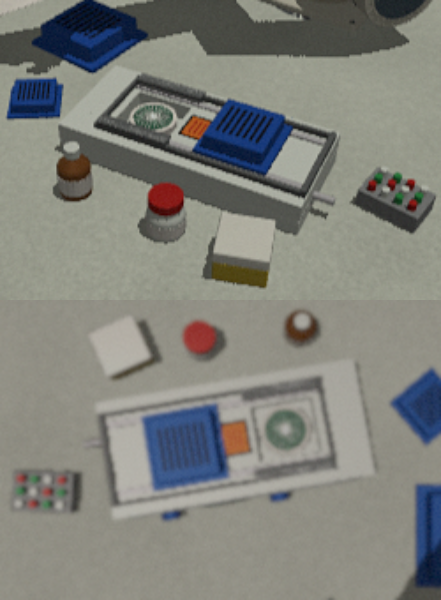

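The cover lies flat on the parking deck at station y of about 72 mm (32 to 130 needed), square to the runners. The bystanders have not moved, and the hand is clear and at rest. Handing in.

```bash
python3 -c "
from rig import arm
print(arm.finish_job())"
```

```text
the job is handed in; nothing more can be done
None
```

I pressed the orange tab down to its rigid stop, pushed the blue cover flat along its runners and out of the seat rails, then backed away and lifted clear. The job was handed in at about 12 s of the 42 s allowed; no verdict was reported.

- **Tab:** the wrist read 25 N with the fingertips about 56 mm above the bench, which matches fully pressed. The camera then showed the tab flush.
- **Cover:** the last pictures put its origin at about (0.7, 72) mm in the station's frame, lying flat and square to the runners. That is within the required 32 to 130 mm along y. The filter is in view.
- **Bystanders:** the bottle, jar, tip box and tube rack shifted by less than 0.6 pixel (about 2 mm), which is at the measuring noise.
- **Robot:** the hand stood clear, about 240 mm above the bench.

No check failed. The station yaw came out between 0.135 and 0.152 rad from the hand-read deck corners; I used 0.15, and the cover tracked straight. An automatic corner refinement disagreed (0.11 to 0.17 rad), so I did not use it.

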